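# Weigh the drinking bottles on the beam balance

### The job

First check the empty balance: swing its arrest lever fully over so that the beam tips freely onto its counterweight side and settles, then swing the lever fully back so the beam is arrested level. Then stand every drinking bottle upright in its own cell of the pan, free the beam with the lever so that the pan sinks and settles, arrest it fully again, and finally stand all the bottles upright in the cells of the white crate, leaving the balance arrested and empty. Never touch a bottle while the beam is free, and leave the jar, the scoop and the carton where they are.

Things in the scene. Friction and masses are not known exactly. Their poses are not given: they have to be found in the camera images.
- pan (a point): Centre of the pan's inner floor. Open steel tray on the beam's end, tipping with it: 198 mm along x, 70 along y, walls 5, rims 27 above the inner floor; two walls across x make three cells, 59 x 60 mm, centred at x = -64, 0, +64. z up; floor 55 mm above the bench when level. Beam pivot at +115 mm y, 40 mm up; beam bar along +y, top 103 mm above the bench; pillar top 115.
- beam (a joint): Tilt of the hinged beam, rad: 0 level (arrested), positive when the pan is down; stops at -0.12 (counterweight down, where the free empty beam goes) and +0.12 (pan down, where it goes loaded). It pivots about the balance's x axis.
- lever (a joint): Angle of the arrest lever in rad: 0 fully home (beam arrested), 1.2 fully over (beam free), stiff stops at both ends. It stays where it is left; turning it takes under 6 N at the handle. The beam sinks as the lever moves and reaches its stop at about 0.75; near the arrest end it is level.
- lever_handle (a point): Grip point of the arrest lever: on its grey crank handle, a 16 mm dia cylinder lying along the hinge axis (lever x), reaching 52 mm to -x from the top of a 12 mm rod; this point is 30 mm from the rod, 100 mm from the hinge axis. Home (0) the lever leans 0.6 rad from vertical to the balance's +y, away from the pan; it swings over the top to lean 0.6 rad to -y at 1.2.
- lever_hinge (a point): Point on the lever's hinge axis, 35 mm above the bench, on the fixed base of the balance. Balance axes: x along the lever hinge; pillar and beam at +x (pivot 100 mm in +x, 60 mm in -y from here), pan to -y, counterweight (64 mm dia, 112 mm from the pivot) to +y, z up. The lever turns right-handed about +x. Pan and balance axes are parallel when level.
- crate_in (a point): Centre of the inner floor, 5 mm above the bench, of the fixed white crate: an open tray 198 mm along x, 70 along y, walls 5 mm, rims 31 mm above the inner floor; two walls across x make three cells, each 59 x 60 mm inside, centred at x = -64, 0 and +64 mm, y = 0.
- bottle1: Amber drinking bottle, upright: round body 50 mm dia, 82 mm high with a weighted 20 mm steel foot, tapering to 92 mm; grey stopper, a 32 mm dia cylinder from 92 to 128 mm height; steel spout 8 mm dia on top up to 146 mm. 0.17 to 0.34 kg. Origin: centre of the underside; z along the bottle to the spout. Lift it by the stopper. May be absent (None).
- bottle2: Amber drinking bottle, upright: round body 50 mm dia, 82 mm high with a weighted 20 mm steel foot, tapering to 92 mm; grey stopper, a 32 mm dia cylinder from 92 to 128 mm height; steel spout 8 mm dia on top up to 146 mm. 0.17 to 0.34 kg. Origin: centre of the underside; z along the bottle to the spout. Lift it by the stopper. May be absent (None).
- bottle3: Amber drinking bottle, upright: round body 50 mm dia, 82 mm high with a weighted 20 mm steel foot, tapering to 92 mm; grey stopper, a 32 mm dia cylinder from 92 to 128 mm height; steel spout 8 mm dia on top up to 146 mm. 0.17 to 0.34 kg. Origin: centre of the underside; z along the bottle to the spout. Lift it by the stopper. May be absent (None).
- jar: Bystander: clear jar, 76 mm diameter, 110 mm high, origin at centre of underside. Leave it alone.
- scoop: Bystander: steel feed scoop 170 mm long lying on the bench along its x. Leave it alone.
- carton: Bystander: cardboard carton 80 x 160 x 60 mm, origin at centre of underside. Leave it alone.
Mind the look-alikes: they are no part of the job. What is shaped like the bottle3 but purple is not meant. Leave any purple look-alike of the bottle1 alone.

How it is judged:
By the outcome, as a careful person would: the job done as asked, in the order asked, and still so for the second after the job is handed in, with the robot touching nothing.
Of bottle1, bottle2, bottle3 only 2 to 3 are there at a start; the rules pass over those that are not, and their reading is None.
At some moment in a run one of bottle1, bottle2, bottle3 may be knocked a few centimetres aside while the robot is not near it.
It also fails if it takes over 210 s, if anything falls off the work surface, if the arm or the gripper's body presses on something with over 40 N, if the wrist force passes 120 N, or if a joint passes its speed limit or range.

### The arm

A 6-joint arm with a two-finger parallel gripper is mounted at the origin on the work surface. World frame = base frame: x ahead of the robot, y to its left, z up, the work surface at z = 0. Lengths are in m, angles in rad, forces in N, time in s.
With the tool pointing down it reaches from about 0.375 to 0.975 m from the base axis. Payload 3.8 kg.
Tool frame: the origin (TCP) lies midway between the tips of the shut fingers; the grasp point (between the pads) lies 19 mm behind it; z points along the fingers, y is the line along which they close (so a half turn about z gives the same grasp; the last joint's range is limited). The gripper opens to 85 mm and grips with 20 to 120 N. Pads are 22 mm wide; open, the fingers measure 114 mm over their backs; the gripper's body (76 mm by 85 mm) begins 54 mm behind the grasp point. The pads swing forward as they close: fully open they stand 13 mm farther back than shut.
Start: joints at [-1.243, 0.264, 1.604, -0, 1.274, -0.037], TCP at [0.241, -0.631, 0.231] pointing down, gripper open.
Joint ranges: [-2.63, 2.63], [-0.94, 2.18], [0.31, 2.57], [-1.31, 4.45], [0, 2.66], [-2.55, 2.55]. Speed limits (rad/s): [2.57, 2.57, 3.14, 3.14, 3.14, 3.14].

### API

Orientations are given as a 3x3 rotation matrix whose columns are the frame's x, y, z axes.
In Python, from station import state, read_camera, sign_off, look_for, trace gives the robot as it stands.
- The arm moves only by the shell command python3 -m pendant 'ROWS' [FORCE]. ROWS is a JSON object of lists of equal length, an entry for each row: "jaw": the closure, from 0 (fully open) to 1 (shut); "travel": the shift along the tool's x, y, z in units of 0.03 m (1.0 is 0.03 m), a list of three; "dr": the turn, a rotation vector about the tool's x, y, z in units of pi/2 rad (1.0 is pi/2 rad), a list of three. In form: {"jaw": [jaw, ...], "travel": [[x, y, z], ...], "dr": [[rx, ry, rz], ...]}. A call has 1 to 12 rows; each row shifts and turns the commanded pose from where the row before left it, along the tool's axes as they then stand; what a row does not reach is not made up. A row lasts 1/10 s, in which the tool goes at most 50 mm and 8.59 degrees, less where a joint would pass 70% of its speed; a pose out of reach is approached as far as the arm can. A call with a number of a shift or a turn outside -1 to 1 is refused whole. A call with a gripper value outside its range is refused whole. The fingers move at their own pace and stop on an object; FORCE is the grip in N (left out, the last holds). Time passes only in rows, so rows that do not move let the fingers close. It gives the time, the measured TCP pose, the force, the opening and the grip force at its end, in the units of the state.
- state(): the state, without advancing time (a new reading comes with each control period).
- read_camera(name): name is "scene" or "top" or "wrist"; returns a dict with "frame" (480x640x3 uint8, red, green, blue), "z_map" (480x640 float32, m along the optical axis (not along the pixel's ray), 0 where there is no reading), "fx", "fy", "cx", "cy" (pixels), "R" (3x3) and "t" (3): a world point X has camera coordinates R X + t; the wrist camera has in their place "hand_eye" (4x4, takes a point from camera to tool coordinates, whose origin is the TCP and whose axes are the flange's). Camera axes: x right, y down, z forward; pixel columns grow to the right and rows downward; lengths in m; the calibration is good to about 2 mm. A picture is of the moment at which its call begins: read the wrist's pose just before it.
- sign_off(): hands the job in; it is judged then, once.
Trained networks look in a picture, given as the dict that the camera call returned (one of the last four; its "shot" number tells which), for a name from the list of things; names that differ only in an ending like _2 or _b are one class to them, and where a whole thing is asked for, a point or a joint stands for the part that bears it (a point fixed in the world has none). Each returns a list of dicts, best first, with "p" (0 to 1); they miss things now and then, are a little off and sometimes report something else, mostly with a low value. They report only what shows in the picture. A call takes as long as a camera call. They do not tell look-alikes from the thing itself.
- look_for(picture, target): "bbox" ([left, top, width, height] in pixels, round what is visible of it).
- trace(picture, target): "mask" (480x640 bool, what is visible of it) and "bbox" ([left, top, width, height] in pixels, round what is visible of it).
The state is a dict: "clock": time; "joint_positions": joint angles; "qd": joint speeds; "joint_torque": joint torques, N m; "ee_pos": TCP position; "ee_rot": TCP orientation; "wrist_force": force on the tool from outside, world axes, zero at the start; "ft_torque": the same for the moment, N m; "grip_width": opening from 0.0 (shut) to 1.0 (fully open); "finger_force": force on a finger pad.
Only numpy, scipy, OpenCV 4.12 (cv2) and the standard library are available. Lean on these libraries where they do the work, as an engineer would, in place of code of your own. Each camera call takes 0.05 s, during which the arm holds its last target. There are 200 camera calls.

## Working session

There is one attempt and no reset: what is moved stays moved. The work goes in short steps, Python scripts to look and compute and a shell command to move; the robot and the scene stay as the last step left them, time stands still between calls to the robot, and variables do not carry over. Pictures are saved under pics/ and viewed, at most 14 in all, crops included, and the job is handed in when it is done.

```bash
mkdir -p pics; ls; cat > h.py <<'E'
import numpy as np, cv2
from station import state, read_camera, look_for, trace
def world(p,u,v,z=None):
    z=p["z_map"][v,u] if z is None else z
    c=np.stack([(u-p["cx"])*z/p["fx"],(v-p["cy"])*z/p["fy"],z],-1)
    return (c-p["t"])@np.asarray(p["R"])
def cloud(p):
    v,u=np.mgrid[:480,:640]; w=world(p,u,v); w[p["z_map"]==0]=np.nan; return w
def save(p,n): cv2.imwrite(f"pics/{n}.png",p["frame"][...,::-1])
E
python3 - <<'E'
from h import *
s=state(); print({k:np.round(v,3).tolist() for k,v in s.items()})
for n in("top","scene"):
    p=read_camera(n); save(p,n+"0"); np.savez(n+"0",**p); print(n,p["R"],p["t"],p["fx"])
    for t in("bottle1","lever","pan","crate_in","jar","scoop","carton","beam"):
        try: print(t,[(round(d["p"],2),np.round(d["bbox"]).tolist()) for d in look_for(p,t)])
        except Exception as e: print(t,e)
E
```

```text
pics
{'clock': 0.0, 'joint_positions': [-1.243, 0.265, 1.605, 0.0, 1.274, -0.037], 'qd': [-0.0, -0.0, 0.001, 0.003, -0.002, 0.0], 'joint_torque': [-0.0, -51.511, -36.731, -0.0, 0.013, -0.0], 'ee_pos': [0.241, -0.63, 0.23], 'ee_rot': [[0.934, 0.357, -0.001], [0.357, -0.934, 0.002], [0.0, -0.002, -1.0]], 'wrist_force': [-0.857, 0.843, -0.631], 'ft_torque': [-0.039, -0.042, -0.016], 'finger_force': 0.0, 'grip_width': 1.002}
top [[-0.01979456 -0.99942218 -0.02763121]
 [-0.99250132  0.02297666 -0.12005497]
 [ 0.12062047  0.02504758 -0.99238265]] [0.02815358 0.59357163 1.2593462 ] 505.7756448555384
bottle1 [(0.68, [342.0, 276.0, 23.0, 22.0]), (0.63, [341.0, 312.0, 24.0, 19.0]), (0.62, [360.0, 191.0, 20.0, 22.0]), (0.6, [349.0, 236.0, 18.0, 23.0])]
lever [(0.71, [184.0, 272.0, 40.0, 30.0]), (0.33, [188.0, 209.0, 125.0, 80.0])]
pan [(0.84, [189.0, 207.0, 127.0, 82.0])]
crate_in [(0.96, [431.0, 213.0, 32.0, 78.0]), (0.48, [348.0, 236.0, 19.0, 19.0])]
jar [(0.62, [350.0, 142.0, 32.0, 38.0])]
scoop [(0.55, [217.0, 142.0, 21.0, 60.0]), (0.48, [430.0, 214.0, 33.0, 76.0])]
carton [(0.57, [426.0, 1
[... 176 characters left out ...]
5169]
 [-0.65897326 -0.06629225 -0.74923933]] [ 0.0533508  -0.35572086  1.61611193] 600.0901580380619
bottle1 [(0.9, [269.0, 209.0, 26.0, 60.0]), (0.76, [293.0, 152.0, 19.0, 56.0]), (0.65, [279.0, 180.0, 28.0, 55.0]), (0.56, [245.0, 254.0, 30.0, 57.0]), (0.18, [334.0, 202.0, 162.0, 88.0])]
lever [(0.97, [446.0, 188.0, 42.0, 46.0])]
pan [(0.91, [334.0, 203.0, 161.0, 87.0]), (0.67, [145.0, 200.0, 64.0, 85.0])]
crate_in [(0.74, [147.0, 204.0, 58.0, 79.0])]
jar [(0.82, [228.0, 302.0, 48.0, 71.0])]
scoop [(0.88, [437.0, 314.0, 28.0, 87.0]), (0.4, [332.0, 201.0, 164.0, 89.0])]
carton [(0.63, [78.0, 287.0, 108.0, 67.0])]
beam [(0.64, [334.0, 202.0, 162.0, 87.0]), (0.51, [439.0, 318.0, 27.0, 82.0])]
```

```bash
python3 - <<'E'
import cv2
a=cv2.imread("pics/top0.png")[130:350,160:500]; cv2.imwrite("pics/top0c.png",cv2.resize(a,None,fx=2.35,fy=2.35,interpolation=3))
a=cv2.imread("pics/scene0.png")[130:410,70:510]; cv2.imwrite("pics/scene0c.png",cv2.resize(a,None,fx=1.8,fy=1.8,interpolation=3))
E
```

```text
(no output)
```

View pics/top0c.png

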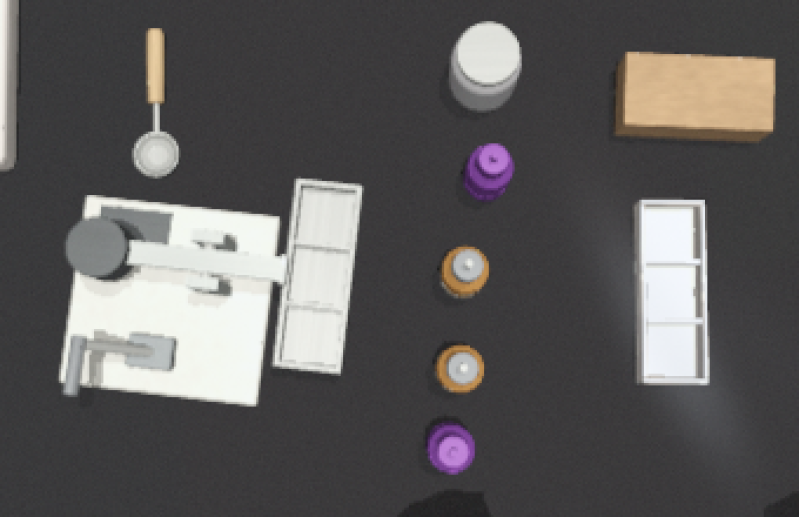

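View pics/scene0c.png

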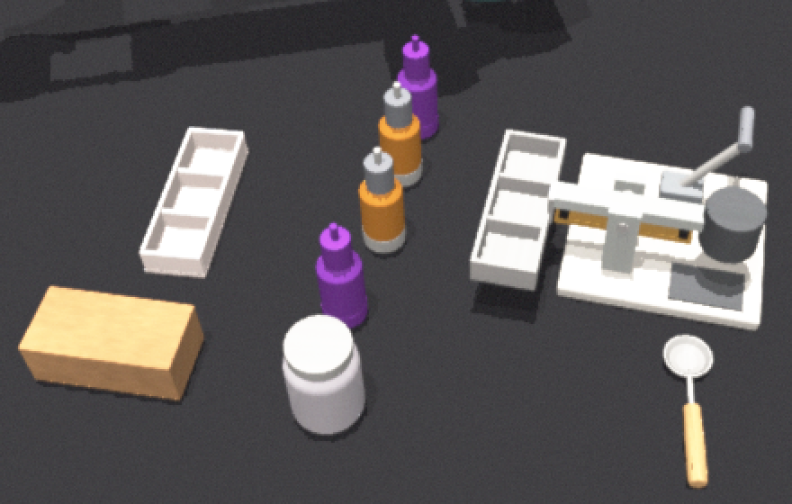

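The crops show two amber bottles with grey stoppers: top-crop (465,270) and (460,367), full-frame about (358,245) and (356,286). The purple ones at crop (490,168) and (451,447) are look-alikes, because their bodies and stoppers are purple, so I leave them alone. Only two bottles are present. The pan is on the left beside the balance, the lever is at bottom left, and the crate is on the right.

```bash
python3 - <<'E'
from h import *
from scipy import ndimage
p=dict(np.load("top0.npz")); w=cloud(p); f=p["frame"].astype(int)
def box(m,name):
    q=w[m]; r=cv2.minAreaRect((q[:,:2]*1000).astype(np.float32)); print(name,m.sum(),"rect",np.round(r[0],1),np.round(r[1],1),round(r[2],2),"zmed",np.nanmedian(q[:,2]).round(4))
v,u=np.mgrid[:480,:640]
roi=lambda x,y,W,H:(u>=x)&(u<x+W)&(v>=y)&(v<y+H)
Z=w[...,2]
# pan rims, crate
m=roi(270,203,50,92)&(Z>.07)&(Z<.095)&(u>275); 
lab,n=ndimage.label(m); 
box(m,"panrim")
mp=roi(270,203,50,92)&(Z>.045)&(Z<.07)
box(roi(425,208,45,88)&(Z>.025)&(Z<.06),"crate rim")
box(roi(425,208,45,88)&(Z>.02),"crate all")
box(roi(180,265,48,40)&(Z>.085),"lever high")
q=w[roi(180,265,48,40)&(Z>.085)]; print(np.round(q[::6],3).tolist())
for nm,(x,y) in dict(b_a=(358,244),b_b=(356,286),pu1=(369,201),pu2=(352,320)).items():
    m=roi(x-16,y-18,32,36)&(Z>.115)&(Z<.135); print(nm,m.sum(),np.nanmedian(w[m],0).round(4) if m.any() else None, (w[m].min(0)+w[m].max(0))/2 if m.any() else None)
m=roi(180,200,70,110)&(Z>.003)&(Z<.02); box(m,"base")
print(np.nanmedian(Z[400:440,300:400]), np.unique(np.round(Z[roi(180,265,48,40)],2),return_counts=True))
E
```

```text
panrim 596 rect [549.4  72.2] [ 70.5 198. ] 82.13 zmed 0.0809
crate rim 626 rect [ 527.3 -307.8] [ 71.9 195.8] 88.42 zmed 0.0344
crate all 698 rect [ 527.3 -307.7] [ 71.9 195.8] 88.42 zmed 0.034
lever high 229 rect [457.6 309.9] [38.2 59.6] 75.27 zmed 0.1223
[[0.489, 0.316, 0.13], [0.487, 0.312, 0.128], [0.484, 0.314, 0.128], [0.485, 0.305, 0.112], [0.482, 0.318, 0.123], [0.482, 0.306, 0.115], [0.483, 0.295, 0.1], [0.48, 0.318, 0.125], [0.48, 0.307, 0.112], [0.48, 0.295, 0.1], [0.48, 0.284, 0.086], [0.477, 0.309, 0.123], [0.478, 0.298, 0.107], [0.478, 0.287, 0.093], [0.475, 0.31, 0.126], [0.475, 0.302, 0.103], [0.476, 0.291, 0.087], [0.473, 0.315, 0.124], [0.473, 0.291, 0.087], [0.47, 0.312, 0.12], [0.468, 0.313, 0.125], [0.466, 0.314, 0.128], [0.463, 0.317, 0.125], [0.461, 0.32, 0.124], [0.459, 0.318, 0.123], [0.456, 0.32, 0.125], [0.454, 0.323, 0.124], [0.452, 0.325, 0.124], [0.452, 0.311, 0.121], [0.449, 0.313, 0.122], [0.447, 0.315, 0.126], [0.445, 0.318, 0.123], [0.442, 0.318, 0.122], [0.44, 0.319, 0.129], [0.438, 0.321, 0.129], [0.435, 0.324, 0.125], [0.433, 0.328, 0.121], [0.433, 0.315, 0.114], [0.43, 0.315, 0.117]]
b_a 132 [ 0.5506 -0.0823  0.1279] [ 0.5513479  -0.08250591  0.12450714]
b_b 135 [ 0.4486 -0.0744  0.1278] [ 0.44848503 -0.07396309  0.12556359]
pu1 130 [ 0.6575 -0.1109  0.1277] [ 0.65916221 -0.11209328  0.12573647]
pu2 139 [ 0.3675 -0.0613  0.1278] [ 0.36661635 -0.06233499  0.12603354]
base 2802 rect [541.4 290.1] [187.1 289.9] 89.88 zmed 0.0168
0.0017970175191167955 (array([-0.01, -0.  ,  0.01,  0.02,  0.03,  0.04,  0.05,  0.06,  0.07,
        0.08,  0.09,  0.1 ,  0.11,  0.12,  0.13,   nan]), array([ 19, 623, 123, 696,   7, 146,  15,  23,  16,  16,  20,  17,  22,
       115,  55,   7]))
```

```bash
cat >> h.py <<'E'
bx=np.array([np.cos(-.1374),np.sin(-.1374),0]); by=np.array([-bx[1],bx[0],0]); ez=np.array([0,0,1.])
PAN=np.array([.5494,.0722,.055]); HINGE=PAN+.115*by-.1*bx+.06*by; HINGE[2]=.035
def handle(a,off=.033): return HINGE-off*bx+.1*(np.sin(.6-a)*by+np.cos(.6-a)*ez)
def to(x):  # total travel units in tool axes to TCP target x
    s=state(); return np.round((np.asarray(x)-s["ee_pos"])@np.asarray(s["ee_rot"])/.03,2).tolist()
E
python3 -c "
from h import *
print(HINGE,handle(0),handle(1.2))"
python3 -m pendant '{"jaw":[0,0,0,0,0,0,0,0,0,0,0],"travel":[[1,-0.8,0],[1,-0.8,0],[1,-0.8,0],[1,-0.8,0],[1,-0.8,0],[1,-0.8,0],[1,-0.8,0],[1,-0.8,0],[1,-0.8,0],[1,-0.8,0],[1,-0.8,0]],"dr":[[0,0,0],[0,0,0],[0,0,0],[0,0,0],[0,0,0],[0,0,0],[0,0,0],[0,0,0],[0,0,0],[0,0,0],[0,0,0]]}'
python3 -m pendant '{"jaw":[0,0,0,0,0,0,0,0,0,0,0,0],"travel":[[0,0,0],[0,0,0],[0,0,0],[0,0,0],[0,0,0],[0,0,0],[0,0,0],[0,0,0],[0,0,0],[0,0,0],[0,0,0],[0,0,0]],"dr":[[0,0,-0.09],[0,0,-0.09],[0,0,-0.09],[0,0,-0.09],[0,0,-0.09],[0,0,-0.09],[0,0,-0.09],[0,0,-0.09],[0,0,-0.09],[0,0,-0.09],[0,0,-0.09],[0,0,-0.09]]}'
python3 -m pendant '{"jaw":[0.6,0.6,0.6,0.6,0.6,0.6,0.6,0.6],"travel":[[0,0,0],[0,0,0],[0,0,0],[0,0,0],[0,0,0],[0,0,0],[0,0,0],[0,0,0]],"dr":[[0,0,-0.09],[0,0,-0.09],[0,0,-0.09],[0,0,-0.09],[0,0,-0.09],[0,0,-0.09],[0,0,-0.06],[0,0,0]]}'
python3 -c "
from h import *
print(to(handle(0)*[1,1,0]+[0,0,.2]),state()['ee_rot'],bx,state()['grip_width'])"
```

```text
[0.47431187 0.25924751 0.035     ] [0.44935668 0.31969956 0.11753356] [0.43388908 0.20783536 0.11753356]
clock: 2.0
ee_pos: [0.4555, -0.2648, 0.2316]
ee_rot: [[0.934, 0.357, 0.001], [0.357, -0.934, -0.0], [0.0, 0.001, -1.0]]
wrist_force: [0.4, -0.6, -0.2]
grip_width: 0.999
finger_force: 0.0
clock: 3.2
ee_pos: [0.4549, -0.2662, 0.2315]
ee_rot: [[-0.476, 0.879, 0.0], [0.879, 0.476, -0.0], [-0.0, 0.0, -1.0]]
wrist_force: [-0.2, 0.3, -0.8]
grip_width: 1.006
finger_force: 0.0
clock: 4.0
ee_pos: [0.4549, -0.2662, 0.2314]
ee_rot: [[-0.991, 0.137, 0.0], [0.137, 0.991, -0.0], [-0.0, -0.0, -1.0]]
wrist_force: [-0.2, 0.8, -0.3]
grip_width: 0.401
finger_force: 0.0
[2.87, 19.32, 1.04] [[-9.90534628e-01  1.37262904e-01  2.15413818e-04]
 [ 1.37262875e-01  9.90534645e-01 -1.42761633e-04]
 [-2.32970727e-04 -1.11842021e-04 -9.99999967e-01]] [ 0.99057546 -0.13696808  0.        ] 0.40106687324855145
```

```bash

python3 -m pendant '{"jaw":[0.6,0.6,0.6,0.6,0.6,0.6,0.6,0.6,0.6,0.6],"travel":[[0.15,0.97,0],[0.15,0.97,0],[0.15,0.97,0],[0.15,0.97,0],[0.15,0.97,0],[0.14,0.97,0],[0.14,0.97,0],[0.14,0.97,0],[0.14,0.97,0],[0.14,0.97,0]],"dr":[[0,0,0],[0,0,0],[0,0,0],[0,0,0],[0,0,0],[0,0,0],[0,0,0],[0,0,0],[0,0,0],[0,0,0]]}' >/dev/null
python3 -m pendant '{"jaw":[0.6,0.6,0.6,0.6,0.6,0.6,0.6,0.6,0.6,0.6,0.6],"travel":[[0.15,0.97,0],[0.15,0.97,0],[0.15,0.97,0],[0.15,0.97,0],[0.15,0.97,0],[0.14,0.97,0],[0.14,0.97,0],[0.14,0.97,0],[0.14,0.97,0],[0.14,0.9,0],[0,0,0]],"dr":[[0,0,0],[0,0,0],[0,0,0],[0,0,0],[0,0,0],[0,0,0],[0,0,0],[0,0,0],[0,0,0],[0,0,0],[0,0,0]]}'
python3 -c "
from h import *
print(to(handle(0)*[1,1,0]+[0,0,.103]))
p=read_camera('wrist');save(p,'w1')
p=read_camera('scene');save(p,'s1')"
```

```text
clock: 6.1
ee_pos: [0.4483, 0.323, 0.2314]
ee_rot: [[-0.991, 0.137, 0.0], [0.137, 0.991, 0.001], [-0.0, 0.001, -1.0]]
wrist_force: [-0.1, -1.1, 0.1]
grip_width: 0.4
finger_force: 0.0
[-0.05, -0.11, 4.28]
```

View pics/w1.png

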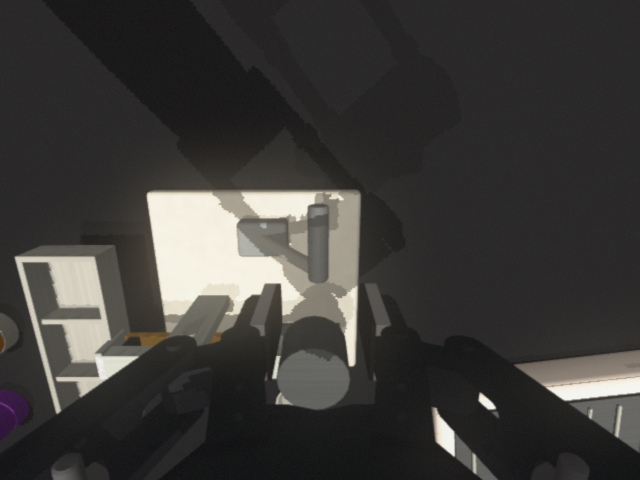

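The wrist view shows the handle at (318,245), centred between the fingers (about 268 and 374). I'll descend around it and swing it.

```bash

python3 -m pendant '{"jaw":[0.6,0.6,0.6,0.6,0.6,0.6,0.6],"travel":[[0,-0.1,0.5],[0,0,0.8],[0,0,0.8],[0,0,0.8],[0,0,0.8],[0,0,0.6],[0,0,0]],"dr":[[0,0,0],[0,0,0],[0,0,0],[0,0,0],[0,0,0],[0,0,0],[0,0,0]]}'
python3 -m pendant '{"jaw":[0.6,0.6,0.6,0.6,0.6,0.6,0.6,0.6,0.6,0.6],"travel":[[0,-0.4,0],[0,-0.4,0],[0,-0.4,0],[0,-0.4,0],[0,-0.4,0],[0,-0.4,0],[0,-0.4,0],[0,-0.4,0],[0,-0.4,0],[0,0,0]],"dr":[[0,0,0],[0,0,0],[0,0,0],[0,0,0],[0,0,0],[0,0,0],[0,0,0],[0,0,0],[0,0,0],[0,0,0]]}'
python3 -c "
from h import *
print(to(handle(1.2)*[1,1,0]+[0,0,.103]))"
```

```text
clock: 6.9
ee_pos: [0.4452, 0.3139, 0.0981]
ee_rot: [[-0.99, 0.139, -0.006], [0.14, 0.99, -0.004], [0.006, -0.005, -1.0]]
wrist_force: [-0.5, -0.2, -0.1]
grip_width: 0.401
finger_force: 0.0
clock: 7.9
ee_pos: [0.4315, 0.2077, 0.1012]
ee_rot: [[-0.99, 0.138, -0.003], [0.138, 0.99, -0.003], [0.003, -0.003, -1.0]]
wrist_force: [0.3, -0.8, -0.3]
grip_width: 0.4
finger_force: 0.0
[-0.08, 0.01, -0.06]
```

```bash

python3 -m pendant '{"jaw":[0.6,0.6,0.6],"travel":[[0,-0.15,0],[0,-0.15,0],[0,0,0]],"dr":[[0,0,0],[0,0,0],[0,0,0]]}' | grep -E "pos|wrist"
python3 -m pendant '{"jaw":[0.6,0.6],"travel":[[0,-0.08,0],[0,0,0]],"dr":[[0,0,0],[0,0,0]]}' | grep -E "pos|wrist"
python3 -c "
from h import *
p=read_camera('scene');save(p,'s2')
cv2.imwrite('pics/s2c.png',cv2.resize(cv2.imread('pics/s2.png')[140:320,300:520],None,fx=3,fy=3))"
```

```text
ee_pos: [0.4316, 0.2009, 0.1021]
wrist_force: [-0.1, 1.7, -0.6]
ee_pos: [0.4317, 0.2004, 0.1022]
wrist_force: [0.2, 7.6, -5.1]
```

View pics/s2c.png

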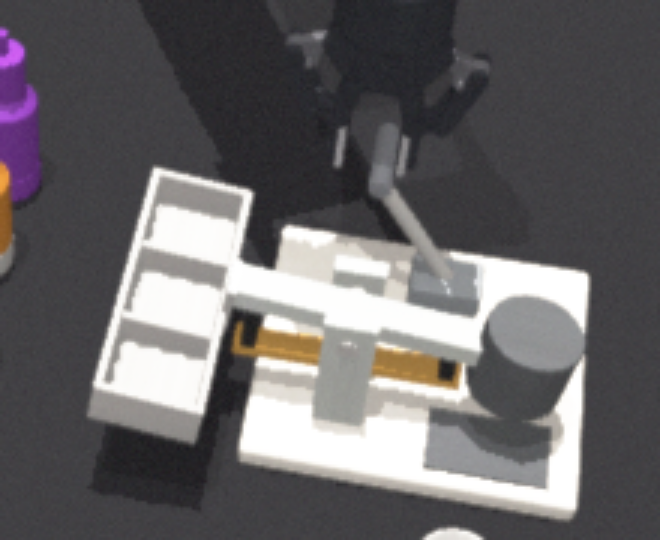

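Lever over at crop (390,160), pan up, counterweight down, and the push stalls at 7.6 N, so it is close to its stop. I'll push a little more, let the beam settle, then swing the lever back.

```bash

python3 -m pendant '{"jaw":[0.6,0.6],"travel":[[0,-0.08,0],[0,0,0]],"dr":[[0,0,0],[0,0,0]]}' | grep -E "pos|wrist"
python3 -m pendant '{"jaw":[0.6,0.6,0.6,0.6,0.6,0.6,0.6,0.6,0.6,0.6,0.6,0.6],"travel":[[0,0.1,0],[0,0.1,0],[0,0,0],[0,0,0],[0,0,0],[0,0,0],[0,0,0],[0,0,0],[0,0,0],[0,0,0],[0,0,0],[0,0,0]],"dr":[[0,0,0],[0,0,0],[0,0,0],[0,0,0],[0,0,0],[0,0,0],[0,0,0],[0,0,0],[0,0,0],[0,0,0],[0,0,0],[0,0,0]]}' | grep -E "pos|wrist"
python3 -c "
from h import *
p=read_camera('scene');w=cloud(p);np.savez('s3',**p)
for a in (.9,1.0,1.1,1.15,1.2):
  print(a,handle(a))
q=w[140:235,380:500].reshape(-1,3); d=(q-HINGE); lx=d@bx; ly=d@by; 
m=(lx<-.015)&(lx>-.055)&(ly>-.09)&(ly<-.02)&(q[:,2]>.10)&(q[:,2]<.135); print(m.sum(),np.median(np.c_[lx,ly,q[:,2]][m],0))
# pan tilt: rim heights
d=w-PAN; X=d@bx;Y=d@by; m=(abs(X)<.1)&(abs(Y)<.037)&(w[...,2]>.05)
b=np.c_[Y[m],w[...,2][m]]
for y0 in(-.034,.034): s=b[abs(b[:,0]-y0)<.003]; print(y0,len(s),np.percentile(s[:,1],90))
"
```

```text
ee_pos: [0.4317, 0.2002, 0.1022]
wrist_force: [2.0, 16.2, -8.1]
ee_pos: [0.4321, 0.2025, 0.1023]
wrist_force: [-0.7, 0.5, 0.5]
0.9 [0.43757519 0.23449395 0.13053365]
1.0 [0.43628909 0.22519264 0.1271061 ]
1.1 [0.43505628 0.21627674 0.12275826]
1.15 [0.43446373 0.21199135 0.12025245]
1.2 [0.43388908 0.20783536 0.11753356]
218 [-0.0252299  -0.05467444  0.12271179]
-0.034 234 0.10155750830074135
0.034 179 0.10937160000322242
```

```bash

python3 -m pendant '{"jaw":[0.6,0.6,0.6,0.6,0.6,0.6,0.6,0.6,0.6,0.6,0.6],"travel":[[0,0.4,0],[0,0.4,0],[0,0.4,0],[0,0.4,0],[0,0.4,0],[0,0.4,0],[0,0.4,0],[0,0.4,0],[0,0.4,0],[0,0.4,0],[0,0,0]],"dr":[[0,0,0],[0,0,0],[0,0,0],[0,0,0],[0,0,0],[0,0,0],[0,0,0],[0,0,0],[0,0,0],[0,0,0],[0,0,0]]}' | grep -E "pos|wrist"
python3 -m pendant '{"jaw":[0.6,0.6],"travel":[[0,0.12,0],[0,0,0]],"dr":[[0,0,0],[0,0,0]]}' | grep -E "pos|wrist"
python3 -m pendant '{"jaw":[0.6,0.6],"travel":[[0,0.1,0],[0,0,0]],"dr":[[0,0,0],[0,0,0]]}' | grep -E "pos|wrist"
```

```text
ee_pos: [0.4477, 0.3226, 0.101]
wrist_force: [-0.4, -1.3, 0.3]
ee_pos: [0.4481, 0.3244, 0.1012]
wrist_force: [-0.5, -3.0, -3.0]
ee_pos: [0.4484, 0.3268, 0.1013]
wrist_force: [-1.0, -4.4, -3.7]
```

```bash

python3 -m pendant '{"jaw":[0.6,0.6],"travel":[[0,0.1,0],[0,0,0]],"dr":[[0,0,0],[0,0,0]]}' | grep -E "pos|wrist"
python3 -m pendant '{"jaw":[0.6,0.6],"travel":[[0,0.08,0],[0,0,0]],"dr":[[0,0,0],[0,0,0]]}' | grep -E "pos|wrist"
```

```text
ee_pos: [0.4488, 0.3294, 0.1011]
wrist_force: [-0.4, -5.1, -5.2]
ee_pos: [0.4488, 0.3309, 0.1009]
wrist_force: [-0.1, -8.9, -3.9]
```

```bash

python3 -m pendant '{"jaw":[0.6,0.6,0.6],"travel":[[0,0.1,0],[0,0.05,0],[0,0,0]],"dr":[[0,0,0],[0,0,0],[0,0,0]]}' | grep -E "pos|wrist"
```

```text
ee_pos: [0.4488, 0.3311, 0.1006]
wrist_force: [-1.8, -21.3, 2.1]
```

```bash

python3 -m pendant '{"jaw":[0.6,0.6,0.6,0.6,0.6,0.6,0.6,0.6,0.6],"travel":[[0,-0.25,0],[0,-0.25,0],[0,0,-0.3],[0,0,-0.8],[0,0,-0.8],[0,0,-0.8],[0,0,-0.8],[0,0,-0.8],[0,0,0]],"dr":[[0,0,0],[0,0,0],[0,0,0],[0,0,0],[0,0,0],[0,0,0],[0,0,0],[0,0,0],[0,0,0]]}' | grep -E "pos|wrist"
cat >> h.py <<'E'
def bottles(n="top",zoff=0):
    p=read_camera(n); w=cloud(p); hsv=cv2.cvtColor(p["frame"],cv2.COLOR_RGB2HSV)
    amber=((hsv[...,0]>8)&(hsv[...,0]<24)&(hsv[...,1]>140)&(w[...,2]>.02+zoff)&(w[...,2]<.1+zoff)).astype(np.uint8)
    k,lab,st,c=cv2.connectedComponentsWithStats(amber); out=[]
    for i in range(1,k):
        if st[i,4]<40: continue
        b=np.median(w[lab==i],0); 
        if not(-.5<b[1]<.4 and .3<b[0]<.8): continue
        m=(np.hypot(w[...,0]-b[0],w[...,1]-b[1])<.05)&(w[...,2]>.118+zoff)&(w[...,2]<.135+zoff)
        q=w[m]; out.append((((np.nanpercentile(q,3,0)+np.nanpercentile(q,97,0))/2).round(4).tolist() if len(q)>20 else None,len(q),b.round(3).tolist(),st[i].tolist()))
    for o in out: print(n,o)
    return p
def lever_info(p):
    w=cloud(p); d=w-HINGE; lx=d@bx; ly=d@by; z=w[...,2]
    m=(lx<-.015)&(lx>-.055)&(abs(ly)<.09)&(z>.09)&(z<.15)
    print("handle",m.sum(),np.median(np.c_[lx,ly,z][m.nonzero()[0]*0+0],0) if 0 else [np.median(k[m]).round(4) for k in(lx,ly,z)])
    d=w-PAN; X=d@bx;Y=d@by
    for y0 in(-.032,.032):
        s=z[(abs(X)<.1)&(abs(Y-y0)<.004)&(z>.04)&(z<.12)&((abs(X)>.02)|(y0<0))]; print("panrim",y0,len(s),np.percentile(s,85).round(4))
E
python3 -c "
from h import *
p=bottles(); lever_info(p); p=bottles('scene'); lever_info(p); save(p,'s4')
for c in((.551,-.0824,.215),): print(to(c))"
```

```text
ee_pos: [0.4516, 0.3254, 0.2375]
wrist_force: [0.2, -0.4, 1.3]
top ([0.5516, -0.0827, 0.1276], 129, [0.54, -0.075, 0.084], [348, 235, 20, 20, 135])
top ([0.4484, -0.0749, 0.128], 133, [0.448, -0.069, 0.085], [346, 277, 20, 20, 133])
handle 42 [np.float64(-0.0263), np.float64(0.0501), np.float64(0.1225)]
panrim -0.032 233 0.0836
panrim 0.032 246 0.0834
scene ([0.4516, -0.0731, 0.1255], 165, [0.468, -0.067, 0.068], [280, 194, 24, 33, 517])
scene ([0.5535, -0.0814, 0.1252], 180, [0.57, -0.077, 0.066], [269, 229, 26, 35, 624])
scene (None, 3, [0.565, 0.142, 0.068], [378, 247, 29, 10, 136])
scene ([0.5775, 0.2329, 0.1212], 70, [0.576, 0.228, 0.069], [426, 255, 27, 10, 126])
handle 103 [np.float64(-0.0347), np.float64(0.0561), np.float64(0.1236)]
panrim -0.032 373 0.0826
panrim 0.032 258 0.0833
[-5.21, -12.95, 0.57]
```

```bash

python3 -m pendant '{"jaw":[0.3,0.3,0.3,0.3,0.3,0.3,0.3,0.3,0.3,0.3,0.3],"travel":[[-0.4,-1,0],[-0.4,-1,0],[-0.4,-1,0],[-0.4,-1,0],[-0.4,-1,0],[-0.4,-1,0],[-0.4,-1,0],[-0.4,-1,0],[-0.4,-1,0],[-0.4,-1,0],[-0.4,-1,0]],"dr":[[0,0,0],[0,0,0],[0,0,0],[0,0,0],[0,0,0],[0,0,0],[0,0,0],[0,0,0],[0,0,0],[0,0,0],[0,0,0]]}' | grep -E "pos|wrist"
python3 -m pendant '{"jaw":[0.3,0.3,0.3,0.3],"travel":[[-0.4,-1,0],[-0.4,-0.95,0],[0,0,0],[0,0,0]],"dr":[[0,0,0],[0,0,0],[0,0,0],[0,0,0]]}' | grep -E "pos|wrist"
python3 -c "
from h import *
print(to((.5518,-.0823,.096)))
p=bottles(); p=read_camera('wrist'); save(p,'w2')"
```

```text
ee_pos: [0.5336, -0.0232, 0.2297]
wrist_force: [0.2, 0.7, 0.9]
ee_pos: [0.5492, -0.0835, 0.2298]
wrist_force: [-0.2, 0.4, -0.6]
[-0.09, 0.05, 4.46]
top (None, 9, [0.534, -0.07, 0.085], [348, 241, 17, 14, 87])
top ([0.4485, -0.0749, 0.1275], 134, [0.448, -0.068, 0.086], [346, 277, 20, 20, 135])
```

View pics/w2.png

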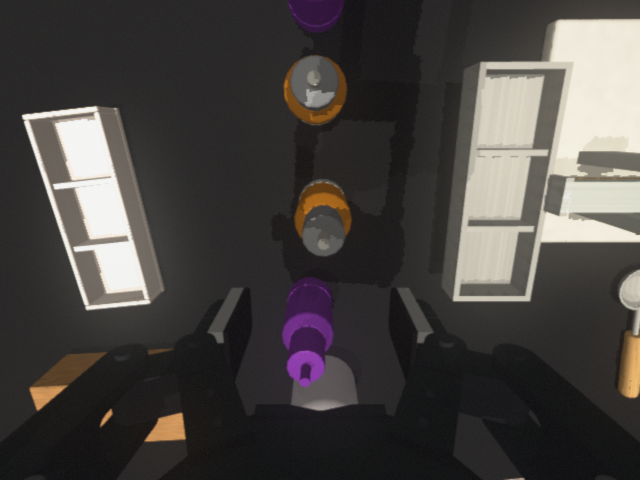

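The wrist view shows amber bottle a at (323,225), centred laterally between the fingers, amber b at (315,85), and the purple ones at (305,330) and the top edge. I'll descend onto a.

```bash

python3 -m pendant '{"jaw":[0.3,0.3,0.3,0.3,0.3,0.3,0.3,0.3],"travel":[[-0.09,0.05,0.4],[0,0,0.8],[0,0,0.8],[0,0,0.8],[0,0,0.8],[0,0,0.6],[0,0,0.26],[0,0,0]],"dr":[[0,0,0],[0,0,0],[0,0,0],[0,0,0],[0,0,0],[0,0,0],[0,0,0],[0,0,0]]}' 50 | grep -E "pos|wrist"
python3 -m pendant '{"jaw":[1,1,1,1,1,1],"travel":[[0,0,0],[0,0,0],[0,0,0],[0,0,0],[0,0,0],[0,0,0]],"dr":[[0,0,0],[0,0,0],[0,0,0],[0,0,0],[0,0,0],[0,0,0]]}' 50
python3 -m pendant '{"jaw":[1,1,1,1,1,1],"travel":[[0,0,-0.3],[0,0,-0.8],[0,0,-0.8],[0,0,-0.8],[0,0,-0.8],[0,0,-0.8]],"dr":[[0,0,0],[0,0,0],[0,0,0],[0,0,0],[0,0,0],[0,0,0]]}' 50
python3 -c "
from h import *
print(to(PAN+.064*bx+[0,0,.175]), PAN+.064*bx)"
```

```text
ee_pos: [0.5514, -0.0813, 0.0956]
wrist_force: [0.4, -0.1, 1.1]
clock: 16.1
ee_pos: [0.5541, -0.0823, 0.099]
ee_rot: [[-0.99, 0.138, 0.003], [0.138, 0.99, -0.0], [-0.003, 0.0, -1.0]]
wrist_force: [0.1, 2.1, 6.3]
grip_width: 0.358
finger_force: 50.0
clock: 16.7
ee_pos: [0.5518, -0.0825, 0.2268]
ee_rot: [[-0.99, 0.138, -0.002], [0.138, 0.99, -0.0], [0.002, -0.0, -1.0]]
wrist_force: [-0.9, -0.7, -2.6]
grip_width: 0.36
finger_force: 49.7
[-1.35, 5.1, -0.11] [0.61279683 0.06343404 0.055     ]
```

```bash

python3 -m pendant '{"jaw":[1,1,1,1,1,1,1,1,1],"travel":[[-0.15,0.5,-0.1],[-0.2,0.8,0],[-0.2,0.8,0],[-0.2,0.8,0],[-0.2,0.8,0],[-0.2,0.7,0],[-0.2,0.7,0],[0,0,0],[0,0,0]],"dr":[[0,0,0],[0,0,0],[0,0,0],[0,0,0],[0,0,0],[0,0,0],[0,0,0],[0,0,0],[0,0,0]]}' | grep -E "pos|wrist|width"
python3 -c "
from h import *
p=read_camera('wrist'); save(p,'w3')
T=PAN+.064*bx; print(to(T+[0,0,.101]))"
```

```text
ee_pos: [0.6131, 0.0643, 0.2278]
wrist_force: [0.3, -0.5, -2.4]
grip_width: 0.358
[0.0, -0.01, 2.4]
```

View pics/w3.png

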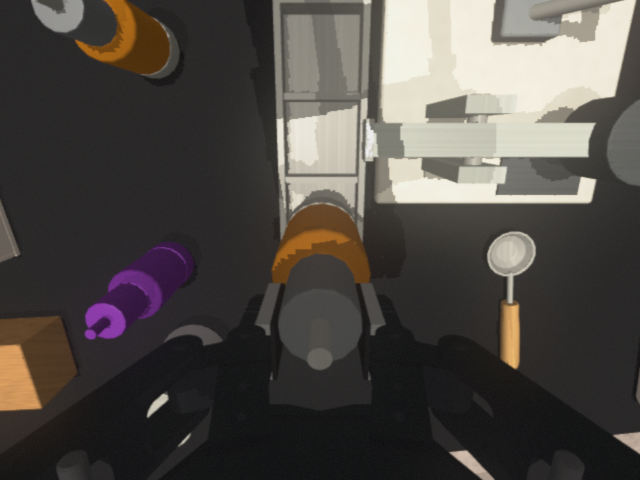

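Bottle a hangs at (320,250), aligned above the pan's far cell (the cell at about (322,195) is partly hidden). I'll lower it gently.

```bash

python3 -m pendant '{"jaw":[1,1,1,1,1,1,1],"travel":[[0,0,0.4],[0,0,0.5],[0,0,0.5],[0,0,0.4],[0,0,0.3],[0,0,0.15],[0,0,0]],"dr":[[0,0,0],[0,0,0],[0,0,0],[0,0,0],[0,0,0],[0,0,0],[0,0,0]]}' | grep -E "pos|wrist"
python3 -m pendant '{"jaw":[1,1],"travel":[[0,0,0.1],[0,0,0]],"dr":[[0,0,0],[0,0,0]]}' | grep -E "pos|wrist"
```

```text
ee_pos: [0.6134, 0.0636, 0.1609]
wrist_force: [0.7, 0.2, -2.0]
ee_pos: [0.6143, 0.0637, 0.1594]
wrist_force: [-0.4, 0.6, -1.2]
```

```bash

python3 -m pendant '{"jaw":[1,1],"travel":[[0,0,0.06],[0,0,0]],"dr":[[0,0,0],[0,0,0]]}' | grep -E "pos|wrist"
```

```text
ee_pos: [0.6141, 0.0637, 0.1574]
wrist_force: [0.1, -0.0, -1.7]
```

```bash

python3 -m pendant '{"jaw":[1,1,1],"travel":[[0,0,0.08],[0,0,0.04],[0,0,0]],"dr":[[0,0,0],[0,0,0],[0,0,0]]}' | grep -E "pos|wrist"
python3 -m pendant '{"jaw":[1,1],"travel":[[0,0,0.05],[0,0,0]],"dr":[[0,0,0],[0,0,0]]}' | grep -E "pos|wrist"
```

```text
ee_pos: [0.6142, 0.0637, 0.154]
wrist_force: [-0.5, -0.7, -1.2]
ee_pos: [0.6146, 0.0638, 0.1537]
wrist_force: [-1.7, -0.6, 4.7]
```

```bash

python3 -m pendant '{"jaw":[0.3,0.3,0.3,0.3,0.3,0.3,0.3,0.3,0.3,0.3],"travel":[[0,0,0],[0,0,0],[0,0,0],[0,0,0],[0,0,-0.4],[0,0,-0.7],[0,0,-0.8],[0,0,-0.6],[0,0,0],[0,0,0]],"dr":[[0,0,0],[0,0,0],[0,0,0],[0,0,0],[0,0,0],[0,0,0],[0,0,0],[0,0,0],[0,0,0],[0,0,0]]}' | grep -E "pos|wrist|width"
python3 -c "
from h import *
p=bottles(); p=bottles('scene');bottles('scene',.055);lever_info(p)
print(to((.4485,-.0746,.23)))"
```

```text
ee_pos: [0.6142, 0.0637, 0.2277]
wrist_force: [-0.4, 0.8, -0.5]
grip_width: 0.697
top ([0.4484, -0.0748, 0.1274], 135, [0.448, -0.068, 0.085], [346, 277, 20, 20, 126])
scene ([0.4511, -0.0734, 0.1252], 160, [0.467, -0.07, 0.063], [280, 194, 24, 33, 577])
scene (None, 1, [0.565, 0.142, 0.068], [378, 247, 28, 10, 143])
scene ([0.5773, 0.2424, 0.1208], 72, [0.576, 0.228, 0.068], [426, 255, 28, 10, 128])
scene ([0.625, 0.0639, 0.1264], 164, [0.632, 0.064, 0.09], [340, 260, 25, 15, 177])
scene (None, 0, [0.465, -0.071, 0.085], [280, 194, 23, 17, 214])
scene ([0.6136, 0.0641, 0.1811], 214, [0.631, 0.065, 0.12], [340, 239, 26, 36, 677])
handle 104 [np.float64(-0.0327), np.float64(0.0558), np.float64(0.1239)]
panrim -0.032 281 0.083
panrim 0.032 262 0.0828
[4.8, -5.32, -0.14]
```

```bash

python3 -m pendant '{"jaw":[0.3,0.3,0.3,0.3,0.3,0.3,0.3,0.3,0.3],"travel":[[0.4,-0.4,0],[0.8,-0.9,0],[0.8,-0.9,0],[0.8,-0.9,0],[0.8,-0.9,0],[0.8,-0.9,0],[0.4,-0.42,0],[0,0,0],[0,0,0]],"dr":[[0,0,0],[0,0,0],[0,0,0],[0,0,0],[0,0,0],[0,0,0],[0,0,0],[0,0,0],[0,0,0]]}' | grep -E "pos|wrist"
python3 -c "
from h import *
s=state(); p=read_camera('wrist')
H=np.array(p['hand_eye']); z=p['z_map']; v,u=np.mgrid[:480,:640]
c=np.stack([(u-p['cx'])*z/p['fx'],(v-p['cy'])*z/p['fy'],z],-1)
t=c@H[:3,:3].T+H[:3,3]; w=t@np.array(s['ee_rot']).T+s['ee_pos']
m=(z>0)&(w[...,2]>.12)&(w[...,2]<.132)&(np.hypot(w[...,0]-.4485,w[...,1]+.0746)<.035)
print('wrist',m.sum(),w[m].min(0),w[m].max(0))
print(to((.449,-.0746,.098)))"
```

```text
ee_pos: [0.4497, -0.0745, 0.2268]
wrist_force: [-0.0, -1.1, 0.8]
wrist 1345 [ 0.43008459 -0.0881792   0.12010077] [ 0.46153355 -0.05704794  0.13199658]
[0.03, -0.02, 4.3]
```

```bash

python3 -m pendant '{"jaw":[0.3,0.3,0.3,0.3,0.3,0.3,0.3,0.3],"travel":[[0.06,0.02,0.4],[0,0,0.8],[0,0,0.8],[0,0,0.8],[0,0,0.7],[0,0,0.5],[0,0,0.3],[0,0,0]],"dr":[[0,0,0],[0,0,0],[0,0,0],[0,0,0],[0,0,0],[0,0,0],[0,0,0],[0,0,0]]}' 50 | grep -E "pos|wrist"
python3 -m pendant '{"jaw":[1,1,1,1,1,1],"travel":[[0,0,0],[0,0,0],[0,0,0],[0,0,0],[0,0,0],[0,0,0]],"dr":[[0,0,0],[0,0,0],[0,0,0],[0,0,0],[0,0,0],[0,0,0]]}' 50 | grep -E "pos|wrist|width|finger"
python3 -m pendant '{"jaw":[1,1,1,1,1,1,1],"travel":[[0,0,-0.3],[0,0,-0.8],[0,0,-0.8],[0,0,-0.8],[0,0,-0.8],[0,0,-0.8],[0,0,0]],"dr":[[0,0,0],[0,0,0],[0,0,0],[0,0,0],[0,0,0],[0,0,0],[0,0,0]]}' 50 | grep -E "pos|wrist|width|finger"
python3 -c "
from h import *
print(to(PAN-.064*bx+[0,0,.175]), PAN-.064*bx)"
```

```text
ee_pos: [0.4464, -0.0729, 0.096]
wrist_force: [-0.2, 0.9, 0.8]
ee_pos: [0.4487, -0.0738, 0.0991]
wrist_force: [0.7, 2.5, 5.2]
grip_width: 0.364
finger_force: 50.1
ee_pos: [0.4494, -0.0746, 0.2303]
wrist_force: [0.6, 0.2, -2.9]
grip_width: 0.355
finger_force: 50.1
[-0.5, 5.3, 0.0] [0.48600317 0.08096596 0.055     ]
```

```bash

python3 -m pendant '{"jaw":[1,1,1,1,1,1,1,1,1],"travel":[[-0.05,0.5,0],[-0.1,0.8,0],[-0.1,0.8,0],[-0.1,0.8,0],[-0.1,0.8,0],[-0.05,0.8,0],[0,0.8,0],[0,0,0],[0,0,0]],"dr":[[0,0,0],[0,0,0],[0,0,0],[0,0,0],[0,0,0],[0,0,0],[0,0,0],[0,0,0],[0,0,0]]}' | grep -E "pos|wrist"
python3 -m pendant '{"jaw":[1,1,1,1,1,1,1,1],"travel":[[0,0,0.4],[0,0,0.5],[0,0,0.5],[0,0,0.4],[0,0,0.3],[0,0,0.2],[0,0,0.1],[0,0,0]],"dr":[[0,0,0],[0,0,0],[0,0,0],[0,0,0],[0,0,0],[0,0,0],[0,0,0],[0,0,0]]}' | grep -E "pos|wrist"
python3 -m pendant '{"jaw":[1,1,1],"travel":[[0,0,0.08],[0,0,0.04],[0,0,0]],"dr":[[0,0,0],[0,0,0],[0,0,0]]}' | grep -E "pos|wrist"
```

```text
ee_pos: [0.4831, 0.0815, 0.225]
wrist_force: [0.2, 0.4, -3.2]
ee_pos: [0.4844, 0.0816, 0.1549]
wrist_force: [1.2, -0.2, -3.0]
ee_pos: [0.4857, 0.0819, 0.1538]
wrist_force: [-2.3, -0.4, 4.9]
```

```bash

python3 -m pendant '{"jaw":[0.3,0.3,0.3,0.3,0.3,0.3,0.3,0.3,0.3,0.3],"travel":[[0,0,0],[0,0,0],[0,0,0],[0,0,0],[0,0,-0.4],[0,0,-0.7],[0,0,-0.8],[0,0,-0.7],[0,0,0],[0,0,0]],"dr":[[0,0,0],[0,0,0],[0,0,0],[0,0,0],[0,0,0],[0,0,0],[0,0,0],[0,0,0],[0,0,0],[0,0,0]]}' | grep -E "pos|wrist|width"
python3 -c "
from h import *
print(to(handle(0)*[1,1,0]+[0,0,.23]))"
```

```text
ee_pos: [0.4848, 0.0817, 0.2303]
wrist_force: [0.1, -0.3, 0.1]
grip_width: 0.696
[2.26, 7.7, 0.01]
```

```bash

python3 -m pendant '{"jaw":[0.3,0.3,0.6,0.6,0.6,0.6,0.6,0.6,0.6,0.6,0.6],"travel":[[0.2,0.6,0],[0.25,0.9,0],[0.25,0.9,0],[0.25,0.9,0],[0.25,0.9,0],[0.25,0.9,0],[0.25,0.9,0],[0.25,0.9,0],[0.3,0.8,0],[0,0,0],[0,0,0]],"dr":[[0,0,0],[0,0,0],[0,0,0],[0,0,0],[0,0,0],[0,0,0],[0,0,0],[0,0,0],[0,0,0],[0,0,0],[0,0,0]]}' | grep -E "pos|wrist|width"
python3 -c "
from h import *
print(to(handle(0)*[1,1,0]+[0,0,.103]))
p=bottles('scene',.055);lever_info(p);save(p,'s5');bottles('top',.055)
cv2.imwrite('pics/s5c.png',cv2.resize(cv2.imread('pics/s5.png')[130:410,240:510],None,fx=2.1,fy=2.1))"
```

```text
ee_pos: [0.4484, 0.3194, 0.2279]
wrist_force: [1.3, -0.3, -0.3]
grip_width: 0.404
[-0.04, 0.02, 4.16]
scene ([0.4868, 0.0814, 0.1804], 177, [0.504, 0.083, 0.122], [353, 191, 25, 35, 622])
scene ([0.6132, 0.0641, 0.1806], 209, [0.631, 0.065, 0.121], [340, 239, 26, 36, 679])
handle 104 [np.float64(-0.0342), np.float64(0.0558), np.float64(0.1235)]
panrim -0.032 277 0.0824
panrim 0.032 256 0.0828
top ([0.611, 0.0628, 0.1825], 145, [0.595, 0.056, 0.139], [288, 211, 19, 20, 126])
top ([0.4846, 0.0807, 0.1828], 142, [0.477, 0.067, 0.141], [282, 263, 19, 19, 110])
```

View pics/s5c.png

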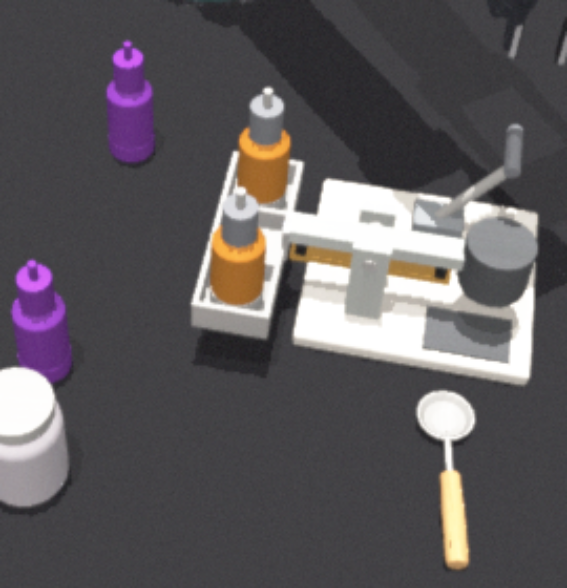

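Both amber bottles stand upright in the pan's end cells, crop (240,250) and (265,150), and the lever is home. Next I free the beam.

```bash

python3 -m pendant '{"jaw":[0.6,0.6,0.6,0.6,0.6,0.6,0.6],"travel":[[0,0,0.5],[0,0,0.8],[0,0,0.8],[0,0,0.8],[0,0,0.8],[0,0,0.46],[0,0,0]],"dr":[[0,0,0],[0,0,0],[0,0,0],[0,0,0],[0,0,0],[0,0,0],[0,0,0]]}' | grep -E "pos|wrist"
python3 -m pendant '{"jaw":[0.6,0.6,0.6,0.6,0.6,0.6,0.6,0.6,0.6,0.6,0.6,0.6],"travel":[[0,-0.2,0],[0,-0.2,0],[0,-0.2,0],[0,-0.2,0],[0,-0.2,0],[0,-0.2,0],[0,-0.2,0],[0,-0.2,0],[0,-0.2,0],[0,-0.2,0],[0,-0.2,0],[0,-0.2,0]],"dr":[[0,0,0],[0,0,0],[0,0,0],[0,0,0],[0,0,0],[0,0,0],[0,0,0],[0,0,0],[0,0,0],[0,0,0],[0,0,0],[0,0,0]]}' | grep -E "pos|wrist"
python3 -m pendant '{"jaw":[0.6,0.6,0.6,0.6,0.6,0.6,0.6,0.6],"travel":[[0,-0.2,0],[0,-0.2,0],[0,-0.2,0],[0,-0.2,0],[0,-0.2,0],[0,-0.2,0],[0,-0.2,0],[0,0,0]],"dr":[[0,0,0],[0,0,0],[0,0,0],[0,0,0],[0,0,0],[0,0,0],[0,0,0],[0,0,0]]}' | grep -E "pos|wrist"
python3 -m pendant '{"jaw":[0.6,0.6,0.6],"travel":[[0,-0.1,0],[0,-0.1,0],[0,0,0]],"dr":[[0,0,0],[0,0,0],[0,0,0]]}' | grep -E "pos|wrist"
```

```text
ee_pos: [0.4473, 0.3177, 0.1015]
wrist_force: [-1.1, 0.2, -0.1]
ee_pos: [0.4389, 0.2476, 0.1043]
wrist_force: [-0.4, 2.6, 1.8]
ee_pos: [0.4334, 0.2057, 0.1047]
wrist_force: [0.4, 0.1, 0.5]
ee_pos: [0.4328, 0.2006, 0.1047]
wrist_force: [0.7, 2.9, -3.1]
```

```bash

python3 -m pendant '{"jaw":[0.6,0.6,0.6],"travel":[[0,-0.1,0],[0,-0.04,0],[0,0,0]],"dr":[[0,0,0],[0,0,0],[0,0,0]]}' | grep -E "pos|wrist"
python3 -m pendant '{"jaw":[0.6,0.6,0.6,0.6,0.6,0.6,0.6,0.6,0.6,0.6,0.6,0.6],"travel":[[0,0.1,0],[0,0.1,0],[0,0,0],[0,0,0],[0,0,0],[0,0,0],[0,0,0],[0,0,0],[0,0,0],[0,0,0],[0,0,0],[0,0,0]],"dr":[[0,0,0],[0,0,0],[0,0,0],[0,0,0],[0,0,0],[0,0,0],[0,0,0],[0,0,0],[0,0,0],[0,0,0],[0,0,0],[0,0,0]]}' | grep -E "pos|wrist"
python3 -c "
from h import *
p=bottles('scene',.04);lever_info(p);save(p,'s6')
cv2.imwrite('pics/s6c.png',cv2.resize(cv2.imread('pics/s6.png')[130:330,300:510],None,fx=2.8,fy=2.8))"
```

```text
ee_pos: [0.4328, 0.2, 0.1048]
wrist_force: [2.8, 15.7, -8.6]
ee_pos: [0.433, 0.2026, 0.1047]
wrist_force: [-0.1, -1.1, -1.3]
scene ([0.4869, 0.0728, 0.1657], 181, [0.504, 0.083, 0.106], [352, 196, 25, 35, 642])
scene ([0.6129, 0.0555, 0.1657], 211, [0.63, 0.065, 0.108], [338, 242, 28, 37, 685])
handle 258 [np.float64(-0.0238), np.float64(-0.0537), np.float64(0.1247)]
panrim -0.032 67 0.0655
panrim 0.032 224 0.0728
```

View pics/s6c.png

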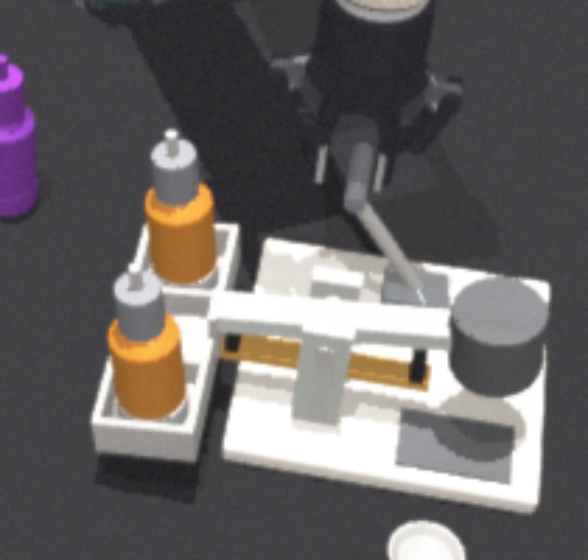

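The lever is fully over, at crop (360,180), and the pan has sunk with both bottles standing. Now I arrest it again.

```bash

python3 -m pendant '{"jaw":[0.6,0.6,0.6,0.6,0.6,0.6,0.6,0.6,0.6,0.6,0.6],"travel":[[0,0.2,0],[0,0.2,0],[0,0.2,0],[0,0.2,0],[0,0.2,0],[0,0.2,0],[0,0.2,0],[0,0.2,0],[0,0.2,0],[0,0.2,0],[0,0.2,0]],"dr":[[0,0,0],[0,0,0],[0,0,0],[0,0,0],[0,0,0],[0,0,0],[0,0,0],[0,0,0],[0,0,0],[0,0,0],[0,0,0]]}' | grep -E "pos|wrist"
python3 -m pendant '{"jaw":[0.6,0.6,0.6,0.6,0.6,0.6,0.6,0.6,0.6,0.6,0.6],"travel":[[0,0.2,0],[0,0.2,0],[0,0.2,0],[0,0.2,0],[0,0.2,0],[0,0.2,0],[0,0.2,0],[0,0.2,0],[0,0.2,0],[0,0.2,0],[0,0,0]],"dr":[[0,0,0],[0,0,0],[0,0,0],[0,0,0],[0,0,0],[0,0,0],[0,0,0],[0,0,0],[0,0,0],[0,0,0],[0,0,0]]}' | grep -E "pos|wrist"
python3 -m pendant '{"jaw":[0.6,0.6,0.6,0.6],"travel":[[0,0.1,0],[0,0.1,0],[0,0,0],[0,0,0]],"dr":[[0,0,0],[0,0,0],[0,0,0],[0,0,0]]}' | grep -E "pos|wrist"
```

```text
ee_pos: [0.4421, 0.2675, 0.105]
wrist_force: [-0.8, -5.5, 4.0]
ee_pos: [0.4482, 0.3265, 0.102]
wrist_force: [-2.1, -5.6, -3.3]
ee_pos: [0.4485, 0.3309, 0.1016]
wrist_force: [-0.4, -8.3, -5.8]
```

```bash

python3 -m pendant '{"jaw":[0.6,0.6,0.6,0.6],"travel":[[0,0.1,0],[0,0.05,0],[0,0,0],[0,0,0]],"dr":[[0,0,0],[0,0,0],[0,0,0],[0,0,0]]}' | grep -E "pos|wrist"
```

```text
ee_pos: [0.4485, 0.3311, 0.1013]
wrist_force: [-1.8, -21.3, 0.8]
```

```bash

python3 -m pendant '{"jaw":[0.6,0.6,0.6,0.6,0.6,0.6,0.6,0.6,0.6],"travel":[[0,-0.25,0],[0,-0.25,0],[0,0,-0.3],[0,0,-0.8],[0,0,-0.8],[0,0,-0.8],[0,0,-0.8],[0,0,-0.8],[0,0,0]],"dr":[[0,0,0],[0,0,0],[0,0,0],[0,0,0],[0,0,0],[0,0,0],[0,0,0],[0,0,0],[0,0,0]]}' | grep -E "pos|wrist"
python3 -c "
from h import *
p=bottles('scene',.055); lever_info(p); p=bottles('top',.055); lever_info(p)
print(to((.486,.081,.232)))"
```

```text
ee_pos: [0.4523, 0.3257, 0.2397]
wrist_force: [-0.3, 0.9, 0.6]
scene ([0.4874, 0.0814, 0.1795], 177, [0.504, 0.083, 0.122], [353, 191, 25, 36, 621])
scene ([0.6132, 0.0641, 0.1806], 212, [0.631, 0.065, 0.12], [340, 239, 26, 36, 677])
handle 107 [np.float64(-0.0324), np.float64(0.0558), np.float64(0.1237)]
panrim -0.032 280 0.0828
panrim 0.032 251 0.0829
top ([0.6114, 0.0629, 0.1814], 145, [0.594, 0.056, 0.139], [288, 211, 19, 20, 126])
top ([0.4847, 0.0806, 0.1827], 142, [0.476, 0.067, 0.14], [281, 263, 20, 19, 113])
handle 39 [np.float64(-0.0274), np.float64(0.0503), np.float64(0.1209)]
panrim -0.032 232 0.0838
panrim 0.032 211 0.0837
[-2.29, -7.86, 0.09]
```

```bash

python3 -m pendant '{"jaw":[0.3,0.3,0.3,0.3,0.3,0.3,0.3,0.3,0.3,0.3,0.3],"travel":[[-0.2,-0.6,0],[-0.25,-0.9,0],[-0.25,-0.9,0],[-0.25,-0.9,0],[-0.25,-0.9,0],[-0.25,-0.9,0],[-0.25,-0.9,0],[-0.25,-0.9,0],[-0.25,-0.9,0],[0,0,0],[0,0,0]],"dr":[[0,0,0],[0,0,0],[0,0,0],[0,0,0],[0,0,0],[0,0,0],[0,0,0],[0,0,0],[0,0,0],[0,0,0],[0,0,0]]}' | grep -E "pos|wrist"
python3 -c "
from h import *
print(to((.4862,.081,.152)))"
```

```text
ee_pos: [0.4823, 0.082, 0.2325]
wrist_force: [-0.9, -1.0, -0.1]
[-0.14, -0.02, 2.68]
```

```bash

python3 -m pendant '{"jaw":[0.3,0.3,0.3,0.3,0.3,0.3],"travel":[[-0.1,0,0.4],[0,0,0.7],[0,0,0.7],[0,0,0.5],[0,0,0.36],[0,0,0]],"dr":[[0,0,0],[0,0,0],[0,0,0],[0,0,0],[0,0,0],[0,0,0]]}' 50 | grep -E "pos|wrist"
python3 -m pendant '{"jaw":[1,1,1,1,1,1],"travel":[[0,0,0],[0,0,0],[0,0,0],[0,0,0],[0,0,0],[0,0,0]],"dr":[[0,0,0],[0,0,0],[0,0,0],[0,0,0],[0,0,0],[0,0,0]]}' 50 | grep -E "pos|wrist|width|finger"
python3 -m pendant '{"jaw":[1,1,1,1,1,1,1],"travel":[[0,0,-0.3],[0,0,-0.6],[0,0,-0.8],[0,0,-0.8],[0,0,-0.4],[0,0,0],[0,0,0]],"dr":[[0,0,0],[0,0,0],[0,0,0],[0,0,0],[0,0,0],[0,0,0],[0,0,0]]}' 50 | grep -E "pos|wrist|width|finger"
python3 -c "
from h import *
d=np.array([.527,-.308,.105])
cx=np.array([np.cos(np.radians(-1.58)),np.sin(np.radians(-1.58)),0])
for k in(-1,0,1): print(k,d+k*.064*cx,to(d+k*.064*cx))"
```

```text
ee_pos: [0.4844, 0.0821, 0.1516]
wrist_force: [1.5, -0.8, -0.3]
ee_pos: [0.4868, 0.082, 0.155]
wrist_force: [0.2, 1.6, 4.5]
grip_width: 0.358
finger_force: 49.5
ee_pos: [0.4852, 0.0815, 0.2398]
wrist_force: [-0.8, -0.3, -3.4]
grip_width: 0.36
finger_force: 49.9
-1 [ 0.46302433 -0.30623535  0.105     ] [-1.05, -12.9, 4.5]
0 [ 0.527 -0.308  0.105] [-3.17, -12.67, 4.5]
1 [ 0.59097567 -0.30976465  0.105     ] [-5.29, -12.43, 4.49]
```

```bash

python3 -m pendant '{"jaw":[1,1,1,1,1,1,1,1,1,1],"travel":[[-0.05,-0.6,0],[-0.1,-1,0],[-0.1,-1,0],[-0.1,-1,0],[-0.1,-1,0],[-0.1,-1,0],[-0.1,-1,0],[-0.1,-1,0],[-0.1,-1,0],[-0.1,-1,0]],"dr":[[0,0,0],[0,0,0],[0,0,0],[0,0,0],[0,0,0],[0,0,0],[0,0,0],[0,0,0],[0,0,0],[0,0,0]]}' | grep -E "pos|wrist"
python3 -m pendant '{"jaw":[1,1,1,1,1,1,1],"travel":[[-0.1,-1,0],[0,-1,0],[0,-0.9,0],[0,-0.4,0],[0,0,0],[0,0,0],[0,0,0]],"dr":[[0,0,0],[0,0,0],[0,0,0],[0,0,0],[0,0,0],[0,0,0],[0,0,0]]}' | grep -E "pos|wrist"
python3 -c "
from h import *
p=read_camera('top'); w=cloud(p); m=np.zeros((480,640),bool); m[205:300,422:472]=1; m&=(w[...,2]>.025)&(w[...,2]<.06)
r=cv2.minAreaRect((w[m][:,:2]*1000).astype(np.float32)); print(r,m.sum())
p=read_camera('scene'); w=cloud(p); m=np.zeros((480,640),bool); m[195:290,140:215]=1; m&=(w[...,2]>.028)&(w[...,2]<.045)
r=cv2.minAreaRect((w[m][:,:2]*1000).astype(np.float32)); print(r,m.sum())
p=read_camera('wrist'); save(p,'w4')
print(to((.463,-.3062,.105)))"
```

```text
ee_pos: [0.4731, -0.2082, 0.2385]
wrist_force: [-0.5, 0.3, -2.6]
ee_pos: [0.4639, -0.3046, 0.2403]
wrist_force: [-0.6, 0.0, -3.0]
((527.2952880859375, -307.9449462890625), (71.72140502929688, 195.99539184570312), 88.15933990478516) 537
((528.815673828125, -306.69830322265625), (72.89297485351562, 204.339599609375), 87.94873809814453) 854
[0.03, -0.05, 4.53]
```

View pics/w4.png

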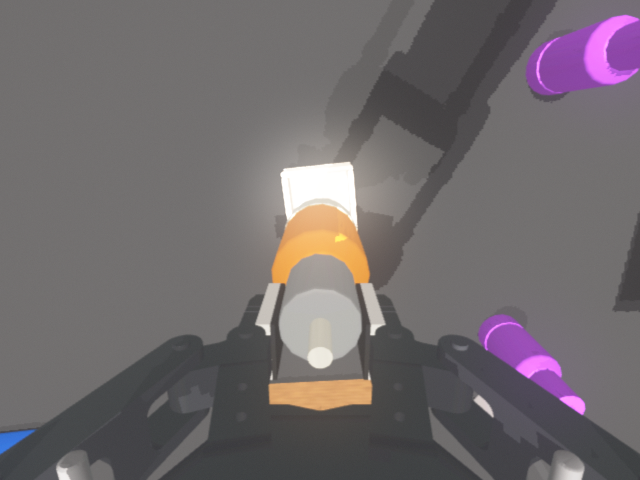

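The bottle is over the crate's near cell at (320,190), laterally centred. I'll lower it.

```bash

python3 -m pendant '{"jaw":[1,1,1,1,1,1,1,1,1,1],"travel":[[0,0,0.4],[0,0,0.7],[0,0,0.7],[0,0,0.7],[0,0,0.6],[0,0,0.5],[0,0,0.4],[0,0,0.25],[0,0,0.1],[0,0,0]],"dr":[[0,0,0],[0,0,0],[0,0,0],[0,0,0],[0,0,0],[0,0,0],[0,0,0],[0,0,0],[0,0,0],[0,0,0]]}' | grep -E "pos|wrist"
python3 -m pendant '{"jaw":[1,1,1],"travel":[[0,0,0.08],[0,0,0.04],[0,0,0]],"dr":[[0,0,0],[0,0,0],[0,0,0]]}' | grep -E "pos|wrist"
```

```text
ee_pos: [0.464, -0.306, 0.1103]
wrist_force: [-0.5, -0.4, -3.0]
ee_pos: [0.4641, -0.3061, 0.1071]
wrist_force: [-0.1, 0.0, -3.4]
```

```bash

python3 -m pendant '{"jaw":[1,1,1],"travel":[[0,0,0.06],[0,0,0.03],[0,0,0]],"dr":[[0,0,0],[0,0,0],[0,0,0]]}' | grep -E "pos|wrist"
python3 -m pendant '{"jaw":[1,1],"travel":[[0,0,0.05],[0,0,0]],"dr":[[0,0,0],[0,0,0]]}' | grep -E "pos|wrist"
```

```text
ee_pos: [0.4646, -0.3063, 0.1054]
wrist_force: [-1.0, 0.9, 4.1]
ee_pos: [0.4651, -0.3065, 0.1054]
wrist_force: [-3.0, 2.1, 11.9]
```

```bash

python3 -m pendant '{"jaw":[0.3,0.3,0.3,0.3,0.3,0.3,0.3,0.3,0.3,0.3,0.3,0.3],"travel":[[0,0,0],[0,0,0],[0,0,0],[0,0,0],[0,0,-0.4],[0,0,-0.7],[0,0,-0.8],[0,0,-0.8],[0,0,-0.8],[0,0,-0.8],[0,0,-0.1],[0,0,0]],"dr":[[0,0,0],[0,0,0],[0,0,0],[0,0,0],[0,0,0],[0,0,0],[0,0,0],[0,0,0],[0,0,0],[0,0,0],[0,0,0],[0,0,0]]}' | grep -E "pos|wrist|width"
python3 -c "
from h import *
bottles('scene',0.005);bottles('scene',.055); bottles('top',.005)
print(to((.6130,.0637,.235)))"
```

```text
ee_pos: [0.4645, -0.3063, 0.2357]
wrist_force: [0.0, -0.0, -0.8]
grip_width: 0.694
scene ([0.4661, -0.3059, 0.1307], 164, [0.482, -0.298, 0.069], [170, 190, 27, 34, 591])
scene (None, 0, [0.565, 0.142, 0.068], [378, 247, 29, 10, 137])
scene (None, 7, [0.577, 0.228, 0.068], [426, 255, 27, 10, 128])
scene ([0.6218, 0.0642, 0.1316], 203, [0.632, 0.065, 0.092], [340, 259, 26, 16, 217])
scene (None, 0, [0.48, -0.299, 0.088], [170, 190, 24, 19, 246])
scene ([0.6136, 0.0645, 0.1804], 214, [0.631, 0.065, 0.12], [340, 239, 26, 36, 673])
[-3.26, 12.87, -0.06]
```

```bash

python3 -m pendant '{"jaw":[0.3,0.3,0.3,0.3,0.3,0.3,0.3,0.3,0.3,0.3],"travel":[[-0.2,0.6,0],[-0.25,1,0],[-0.25,1,0],[-0.25,1,0],[-0.25,1,0],[-0.25,1,0],[-0.25,1,0],[-0.25,1,0],[-0.25,1,0],[-0.25,1,0]],"dr":[[0,0,0],[0,0,0],[0,0,0],[0,0,0],[0,0,0],[0,0,0],[0,0,0],[0,0,0],[0,0,0],[0,0,0]]}' | grep -E "pos|wrist"
python3 -m pendant '{"jaw":[0.3,0.3,0.3,0.3,0.3,0.3,0.3],"travel":[[-0.25,1,0],[-0.25,1,0],[-0.25,0.9,0],[-0.06,0.37,0],[0,0,0],[0,0,0],[0,0,0]],"dr":[[0,0,0],[0,0,0],[0,0,0],[0,0,0],[0,0,0],[0,0,0],[0,0,0]]}' | grep -E "pos|wrist"
python3 -c "
from h import *
print(to((.6130,.0637,.152)))
p=bottles('scene',.055)"
```

```text
ee_pos: [0.5756, -0.0294, 0.2326]
wrist_force: [0.1, -0.6, 0.2]
ee_pos: [0.6133, 0.0619, 0.2341]
wrist_force: [0.2, -0.4, 0.9]
[0.02, 0.06, 2.74]
scene (None, 0, [0.475, -0.301, 0.088], [169, 188, 24, 19, 253])
scene ([0.6138, 0.0639, 0.1801], 218, [0.631, 0.065, 0.12], [340, 239, 26, 36, 683])
```

```bash

python3 -m pendant '{"jaw":[0.3,0.3,0.3,0.3,0.3,0.3],"travel":[[0,0.05,0.4],[0,0,0.7],[0,0,0.7],[0,0,0.5],[0,0,0.44],[0,0,0]],"dr":[[0,0,0],[0,0,0],[0,0,0],[0,0,0],[0,0,0],[0,0,0]]}' 50 | grep -E "pos|wrist"
python3 -m pendant '{"jaw":[1,1,1,1,1,1],"travel":[[0,0,0],[0,0,0],[0,0,0],[0,0,0],[0,0,0],[0,0,0]],"dr":[[0,0,0],[0,0,0],[0,0,0],[0,0,0],[0,0,0],[0,0,0]]}' 50 | grep -E "pos|wrist|width|finger"
python3 -m pendant '{"jaw":[1,1,1,1,1,1,1],"travel":[[0,0,-0.3],[0,0,-0.6],[0,0,-0.8],[0,0,-0.8],[0,0,-0.4],[0,0,0],[0,0,0]],"dr":[[0,0,0],[0,0,0],[0,0,0],[0,0,0],[0,0,0],[0,0,0],[0,0,0]]}' 50 | grep -E "pos|wrist|width|finger"
python3 -c "
from h import *
p=bottles('scene',.005);save(p,'s7');cv2.imwrite('pics/s7c.png',cv2.resize(cv2.imread('pics/s7.png')[170:300,120:240],None,fx=4,fy=4))
d=np.array([.527,-.308,.105])
cx=np.array([np.cos(np.radians(-1.7)),np.sin(np.radians(-1.7)),0])
for k in(0,1): print(k,d+k*.064*cx,to(d+k*.064*cx))"
```

```text
ee_pos: [0.6123, 0.0642, 0.1496]
wrist_force: [-0.1, -0.2, -0.2]
ee_pos: [0.615, 0.0646, 0.1537]
wrist_force: [0.4, -0.6, 5.2]
grip_width: 0.357
finger_force: 49.9
ee_pos: [0.6135, 0.0645, 0.2384]
wrist_force: [-0.5, 0.2, -2.0]
grip_width: 0.36
finger_force: 49.7
scene ([0.4615, -0.3084, 0.1304], 161, [0.477, -0.301, 0.069], [169, 188, 27, 34, 588])
scene (None, 0, [0.565, 0.142, 0.068], [378, 247, 29, 10, 138])
scene (None, 5, [0.577, 0.228, 0.069], [426, 255, 27, 10, 128])
0 [ 0.527 -0.308  0.105] [1.12, -12.69, 4.43]
1 [ 0.59097183 -0.30989864  0.105     ] [-1.0, -12.46, 4.43]
```

View pics/s7c.png

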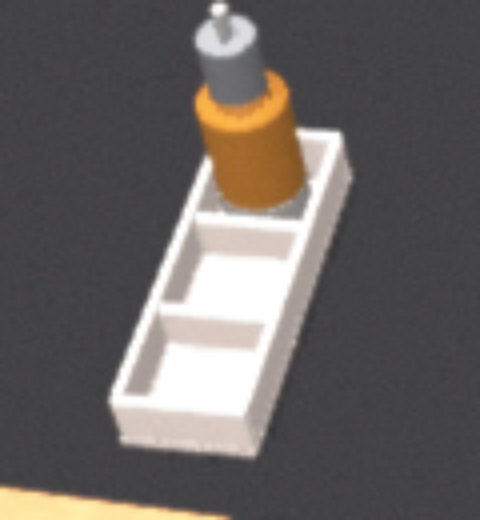

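Bottle b stands in the crate's top cell in the crop, shifted a few mm but well inside. I'll bring bottle a to the opposite end cell.

```bash

python3 -m pendant '{"jaw":[1,1,1,1,1,1,1,1,1,1],"travel":[[0,-0.5,-0.6],[-0.1,-1,-0.2],[-0.1,-1,0],[-0.1,-1,0],[-0.1,-1,0],[-0.1,-1,0],[-0.1,-1,0],[-0.1,-1,0],[-0.1,-1,0],[-0.1,-1,0]],"dr":[[0,0,0],[0,0,0],[0,0,0],[0,0,0],[0,0,0],[0,0,0],[0,0,0],[0,0,0],[0,0,0],[0,0,0]]}' | grep -E "pos|wrist"
python3 -m pendant '{"jaw":[1,1,1,1,1,1,1],"travel":[[-0.1,-1,0],[0,-1,0],[0,-0.7,0],[0,-0.26,0],[0,0,0],[0,0,0],[0,0,0]],"dr":[[0,0,0],[0,0,0],[0,0,0],[0,0,0],[0,0,0],[0,0,0],[0,0,0]]}' | grep -E "pos|wrist"
python3 -c "
from h import *
print(to((.591,-.3099,.105)))"
```

```text
ee_pos: [0.6004, -0.2223, 0.2609]
wrist_force: [0.8, -0.2, -2.3]
ee_pos: [0.5927, -0.3084, 0.2633]
wrist_force: [-0.3, 0.4, -2.6]
[0.05, -0.06, 5.28]
```

```bash

python3 -m pendant '{"jaw":[1,1,1,1,1,1,1,1,1,1,1],"travel":[[0.03,-0.05,0.5],[0,0,0.8],[0,0,0.8],[0,0,0.8],[0,0,0.7],[0,0,0.5],[0,0,0.4],[0,0,0.3],[0,0,0.2],[0,0,0.1],[0,0,0]],"dr":[[0,0,0],[0,0,0],[0,0,0],[0,0,0],[0,0,0],[0,0,0],[0,0,0],[0,0,0],[0,0,0],[0,0,0],[0,0,0]]}' | grep -E "pos|wrist"
python3 -m pendant '{"jaw":[1,1,1],"travel":[[0,0,0.06],[0,0,0.04],[0,0,0]],"dr":[[0,0,0],[0,0,0],[0,0,0]]}' | grep -E "pos|wrist"
```

```text
ee_pos: [0.5917, -0.3111, 0.1101]
wrist_force: [1.9, 0.4, -2.6]
ee_pos: [0.5917, -0.3114, 0.1078]
wrist_force: [2.0, -0.3, -1.9]
```

```bash

python3 -m pendant '{"jaw":[1,1,1],"travel":[[0,0,0.06],[0,0,0.03],[0,0,0]],"dr":[[0,0,0],[0,0,0],[0,0,0]]}' | grep -E "pos|wrist"
python3 -m pendant '{"jaw":[1,1],"travel":[[0,0,0.05],[0,0,0]],"dr":[[0,0,0],[0,0,0]]}' | grep -E "pos|wrist"
```

```text
ee_pos: [0.5916, -0.3113, 0.1048]
wrist_force: [2.9, -1.3, -1.5]
ee_pos: [0.5916, -0.3113, 0.1037]
wrist_force: [2.6, -0.1, 2.7]
```

```bash

python3 -m pendant '{"jaw":[0.3,0.3,0.3,0.3,0.3,0.3,0.3,0.3,0.3,0.3,0.3,0.3],"travel":[[0,0,0],[0,0,0],[0,0,0],[0,0,0],[0,0,-0.4],[0,0,-0.7],[0,0,-0.8],[0,0,-0.8],[0,0,-0.8],[0,0,-0.8],[0,0,-0.5],[0,0,0]],"dr":[[0,0,0],[0,0,0],[0,0,0],[0,0,0],[0,0,0],[0,0,0],[0,0,0],[0,0,0],[0,0,0],[0,0,0],[0,0,0],[0,0,0]]}' | grep -E "pos|wrist|width"
python3 -m pendant '{"jaw":[0.3,0.3,0.3,0.3,0.3,0.3,0.3,0.3],"travel":[[0,0.5,0],[0,0.9,0],[0,0.9,0],[0,0.9,0],[0,0.9,0],[0,0.4,0],[0,0,0],[0,0,0]],"dr":[[0,0,0],[0,0,0],[0,0,0],[0,0,0],[0,0,0],[0,0,0],[0,0,0],[0,0,0]]}' | grep -E "clock|pos|wrist"
python3 -c "
from h import *
p=bottles('top',.005); lever_info(p); p=bottles('scene',.005);lever_info(p);save(p,'s8')
cv2.imwrite('pics/s8c.png',cv2.resize(cv2.imread('pics/s8.png')[130:410,70:510],None,fx=1.8,fy=1.8))"
```

```text
ee_pos: [0.5929, -0.3121, 0.2513]
wrist_force: [1.0, 0.5, 0.2]
grip_width: 0.699
clock: 53.5
ee_pos: [0.6095, -0.1775, 0.2463]
wrist_force: [0.3, 0.6, -0.1]
top ([0.5872, -0.3054, 0.1311], 81, [0.58, -0.295, 0.088], [438, 219, 16, 20, 133])
handle 107 [np.float64(-0.0336), np.float64(0.0543), np.float64(0.1241)]
panrim -0.032 232 0.084
panrim 0.032 242 0.0833
scene ([0.4622, -0.308, 0.1296], 159, [0.478, -0.301, 0.069], [169, 188, 27, 34, 590])
scene ([0.5905, -0.3101, 0.1307], 185, [0.606, -0.302, 0.07], [151, 233, 30, 36, 639])
scene (None, 0, [0.565, 0.142, 0.068], [378, 247, 29, 10, 134])
scene (None, 2, [0.576, 0.228, 0.068], [426, 255, 27, 10, 124])
handle 107 [np.float64(-0.0331), np.float64(0.0559), np.float64(0.1237)]
panrim -0.032 373 0.0826
panrim 0.032 266 0.0832
```

View pics/s8c.png

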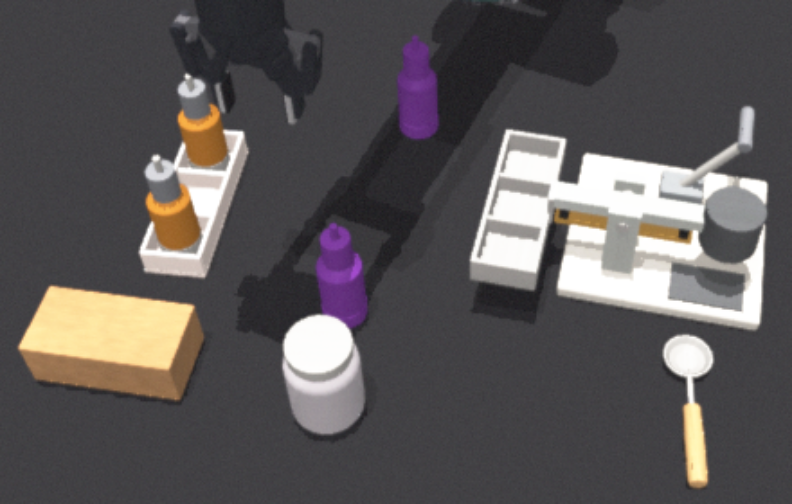

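Both amber bottles are upright in the crate cells, crop (175,205) and (203,125). The balance is level and empty, the lever is home, and nothing else has moved.

```bash
python3 -c "
from station import sign_off
print(sign_off())"
```

```text
the job is handed in; nothing more can be done
None
```

I completed every step in the order asked and handed the job in at about 54 s: both amber bottles (only two were present) stand upright in the crate, the balance is empty with its lever home, and the jar, scoop, carton and purple look-alikes were not touched.

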